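# Shut the bread bin and snap its lever latch over

## Robot

A 6-joint arm with a two-finger parallel gripper is mounted at the origin on the work surface. World frame = base frame: x ahead of the robot, y to its left, z up, the work surface at z = 0. Lengths are in m, angles in rad, forces in N, time in s.
With the tool pointing down it reaches from about 0.25 to 0.725 m from the base axis. Payload 4 kg.
Tool frame: the origin (TCP) lies at the very end of the fingers, on their centre line; the grasp point (between the pads) lies 19 mm behind it; z points along the fingers, y is the line along which they close (so a half turn about z gives the same grasp; the last joint's range is limited). The gripper opens to 85 mm and grips with 20 to 120 N. Pads are 22 mm wide; open, the fingers measure 114 mm over their backs; the gripper's body (76 mm by 85 mm) begins 54 mm behind the grasp point. The pads swing forward as they close: fully open they stand 13 mm farther back than shut.
Start: joints at [-1.235, 0.241, 0.005, 1.335, 0, 1.571], TCP at [0.165, -0.472, 0.231] pointing down, gripper open.
Joint ranges: [-2.72, 2.72], [-1.05, 1.87], [-1.09, 1.28], [-1.99, 2.15], [-1.42, 1.44], [-3.14, 3.14]. Speed limits (rad/s): [2.79, 2.79, 3.14, 3.14, 3.14, 3.14].

## Interface

Orientations are given as a unit quaternion [x, y, z, w].
In Python, from workcell import bot gives the robot as it stands.
- The arm moves only by the tool carry_out, never from a script. Its argument "increments" is one flat list of numbers, 5 for each row, row after row: the finger opening in cm, from 0 to 8.54, then the shift along the tool's x, y, z in cm, then the turn about the tool's z in rad. A call has exactly 5 rows; each row shifts and turns the commanded pose from where the row before left it, along the tool's axes as they then stand; what a row does not reach is not made up. A row lasts 1/8 s, in which the tool goes at most 62.5 mm and 10.7 degrees, less where a joint would pass 70% of its speed; a pose out of reach is approached as far as the arm can. A call with a gripper value outside its range is refused whole. The fingers move at their own pace and stop on an object; the grip force is fixed at half the most. Time passes only in rows, so rows that do not move let the fingers close, or fill a call up. It gives the time, the measured TCP pose, the force, the opening and the grip force at its end, in the units of the state.
- bot.get_obs(): the state, without advancing time (a new reading comes with each control period).
- bot.camera(name): name is "side" or "top" or "wrist"; returns a dict with "pixels" (420x560x3 uint8, blue, green, red), "range_z" (420x560 float32, m along the optical axis (not along the pixel's ray), 0 where there is no reading), "mtx" (3x3 intrinsics, pixels), "eye" and "attitude" of the camera in the world. Camera axes: x right, y down, z forward; pixel columns grow to the right and rows downward; lengths in m; the calibration is good to about 2 mm. A picture is of the moment at which its call begins.
- bot.job_done(): hands the job in; it is judged then, once.
Trained networks look in a picture, given as the dict that the camera call returned (one of the last four; its "shot" number tells which), for a name from the list of things; names that differ only in an ending like _2 or _b are one class to them, and where a whole thing is asked for, a point or a joint stands for the part that bears it (a point fixed in the world has none). Each returns a list of dicts, best first, with "p" (0 to 1); they miss things now and then, are a little off and sometimes report something else, mostly with a low value. They report only what shows in the picture. A call takes as long as a camera call.
- bot.find_in(picture, name): "xyz" ([x, y, z] in m, in the coordinates of the camera as it stood for that picture, good to about 4 mm: the middle of the surface that is visible of it).
- bot.regions_of(picture, name): "mask" (420x560 bool, what is visible of it).
- bot.place_of(picture, name): "xyz" ([x, y, z] in m, in the coordinates of the camera as it stood for that picture, good to about 4 mm: a listed point, or the origin of a listed thing).
The state is a dict: "clock": time; "joint_pos": joint angles; "joint_vel": joint speeds; "tau": joint torques, N m; "eef_pos": TCP position; "tool_rot": TCP orientation; "ft_force": force on the tool from outside, world axes, zero at the start; "ft_torque": the same for the moment, N m; "grip_width": finger opening in m; "grasp_force": force on a finger pad.
Only numpy, scipy, OpenCV 4.12 (cv2) and the standard library are available. Lean on these libraries where they do the work, as an engineer would, in place of code of your own. Each camera call takes 0.05 s, during which the arm holds its last target. There are 200 camera calls.

## Task

Push the open lid of the bread bin all the way down with the fingertips, then push the steel lever latch on its near side up and over past centre so that it snaps down over the shut lid. Only push: lift nothing, and leave the bottle, grinder, jug and mug standing where they are.

Things in the scene. Friction and masses are not known exactly. Their poses are not given: they have to be found in the camera images.
- bin: White bread bin, 170 mm deep (its x), 260 mm wide (its y), 110 mm high without its lid; heavy, does not move. Origin at the centre of its underside, on the work surface; z up, x from the near (latch) side to the far (hinge) side; near face at x = -85 mm. Place and yaw vary.
- lid (a joint): Angle of the bin's wooden lid, rad: 0 shut, positive open, near edge raised (starts at 0.5 to 0.95). 170 by 260 by 10 mm; hinge line along the bin's y at x = +85, z = 110 mm (bin frame), at the lid's underside. Shut, its top is at z = 120 mm. Stiff hinge: it stays at any angle and must be pushed all the way down, with 1 to 5 N near its free edge.
- lid_edge (a point): Middle of the lid's free (near) edge, on its upper face.
- latch (a joint): Angle of the lever latch, rad: 0 open, leaning 0.4 rad from vertical away from the lid (its start); upright at 0.4; 1.8 latched, lying over the shut lid. An over-centre spring drives it away from 0.7: below, back to 0; above, it snaps to 1.8 by itself. Takes about 3 N at the tip at first. Pivot along the bin's y at x = -103, z = 124 mm (bin frame).
- latch_tip (a point): End of the steel latch lever, at the middle of the bin's near side, 75 mm from its pivot. The lever is a plate 26 mm wide, 5 mm thick, with a cross bar at its end 34 mm long and 10 mm thick; bracket cheeks beside the pivot reach up to z = 131 mm and out to x = -125 mm (bin frame).
- bottle: Green glass bottle with a cork, 68 mm across, 253 mm high, standing loose; origin at the centre of its underside. To be left alone. The four loose things stand beside the bin, two at either side, some 230 mm from its middle, in any order.
- grinder: Wooden pepper grinder, 56 mm across, 180 mm high, standing loose; origin at the centre of its underside. To be left alone.
- jug: White ceramic jug, 90 mm across and 140 mm high, with a handle reaching 75 mm from its axis; origin at the centre of its underside. To be left alone.
- mug: Blue plastic mug, 80 mm across and 92 mm high, with a handle at its +y side; origin at the centre of its underside. To be left alone.

How it is judged:
By the outcome, as a careful person would: the job done as asked, in the order asked, and still so for the second after the job is handed in, with the robot touching nothing.
It also fails if it takes over 48 s, if anything falls off the work surface, if the arm or the gripper's body presses on something with over 40 N, if the wrist force passes 120 N, or if a joint passes its speed limit or range.

## Working session

There is one attempt and no reset: what is moved stays moved. The work goes in short steps, Python scripts to look and compute and a tool call to move; the robot and the scene stay as the last step left them, time stands still between calls to the robot, and variables do not carry over. Pictures are saved under pics/ and viewed, at most 10 in all, crops included, and the job is handed in when it is done.

Besides the shell and the picture viewer there is one more tool, called after "Emit:" by a JSON object that holds its "api" and its "payload", one argument or row to a line. carry_out: Moves the arm, as the interface text tells. Its arguments: {"type":"object","properties":{"increments":{"type":"array","items":{"type":"number"}}},"required":["increments"]}

```bash
mkdir -p pics
cat > h.py <<'E'
import numpy as np, cv2
from scipy.spatial.transform import Rotation as R
from workcell import bot
def T(p):
    a=np.array(p["attitude"],float)
    return (a if a.shape==(3,3) else R.from_quat(a).as_matrix()), np.array(p["eye"],float)
def w(p,x):
    r,e=T(p); return r@np.array(x)+e
def cloud(p):
    z=p["range_z"]; v,u=np.indices(z.shape); K=np.array(p["mtx"])
    c=np.stack([(u-K[0,2])/K[0,0]*z,(v-K[1,2])/K[1,1]*z,z],-1)
    r,e=T(p); return c@r.T+e
E
python3 - <<'E'
from h import *
np.set_printoptions(precision=4,suppress=True)
o=bot.get_obs(); print(o["clock"],o["eef_pos"],o["tool_rot"],o["ft_force"])
for c in ["side","top"]:
    p=bot.camera(c); cv2.imwrite(f"pics/{c}.png",p["pixels"]); print(c,p["eye"],p["attitude"])
    for n in ["bin","lid_edge","latch_tip","bottle","grinder","jug","mug"]:
        print(n,[(np.round(w(p,d["xyz"]),4),round(d["p"],2)) for d in bot.place_of(p,n)[:2]])
E
```

```text
0.0 [ 0.1646 -0.4715  0.2304] [ 0.9859  0.1671 -0.0002 -0.001 ] [-0.2985  0.0211  0.1847]
side [ 0.3702 -0.6357  0.7843] [ 0.9072 -0.1292  0.0627 -0.3955]
bin [(array([ 0.5939,  0.0396, -0.001 ]), 0.86), (array([ 0.6874, -0.161 , -0.0009]), 0.59)]
lid_edge [(array([0.5868, 0.0324, 0.2536]), 0.57)]
latch_tip [(array([ 0.4711, -0.0143,  0.1963]), 0.77)]
bottle [(array([0.5304, 0.2579, 0.0031]), 0.93)]
grinder [(array([ 0.5339, -0.2008,  0.0017]), 0.57)]
jug [(array([0.3907, 0.1732, 0.002 ]), 0.7)]
mug [(array([ 0.6876, -0.1585,  0.0013]), 0.67)]
top [0.4239 0.0428 0.9924] [ 0.7143 -0.6942  0.0651 -0.0607]
bin [(array([0.5953, 0.0378, 0.0042]), 0.58)]
lid_edge [(array([0.5874, 0.0329, 0.2505]), 0.68), (array([ 0.6871, -0.1594, -0.0012]), 0.61)]
latch_tip [(array([ 0.4774, -0.0136,  0.1941]), 0.67)]
bottle [(array([0.5244, 0.2585, 0.0018]), 0.98), (array([0.5891, 0.0324, 0.2547]), 0.69)]
grinder []
jug [(array([ 0.3888,  0.1712, -0.0021]), 0.62), (array([0.5891, 0.0304, 0.2525]), 0.41)]
mug [(array([ 0.686 , -0.1576, -0.0022]), 0.89)]
```

View pics/side.png

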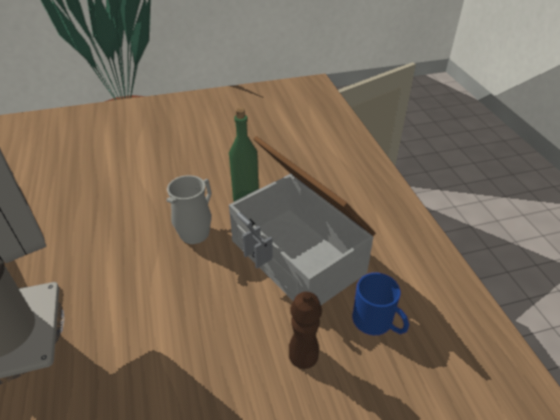

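View pics/top.png

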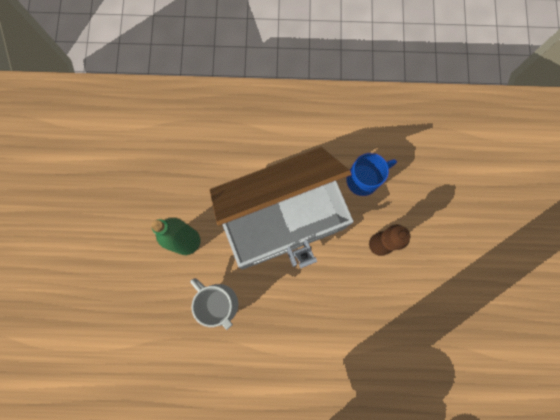

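Run:
```python
from h import *
np.set_printoptions(precision=4,suppress=True)
p=bot.camera("top"); C=cloud(p)
m=bot.regions_of(p,"lid")
for d in m[:2]:
    P=C[cv2.erode(d["mask"].astype(np.uint8),np.ones((5,5)))>0]; P=P[P[:,2]>.1]
    if len(P)<50: continue
    for _ in range(3):
        c=P.mean(0); n=np.linalg.svd(P-c,full_matrices=False)[2][2]; r=(P-c)@n; P=P[abs(r)<max(.004,1.5*r.std())]
    n*=np.sign(n[2]); print(d["p"],len(P),c,n,"tilt",np.arccos(n[2]),"yaw of -x dir",np.arctan2(n[1],n[0]),P.min(0),P.max(0))
    print(cv2.minAreaRect(P[:,:2].astype(np.float32)))
```

```text
0.87 4032 [0.624  0.0503 0.2003] [0.7405 0.3168 0.5927] tilt 0.9363761549916356 yaw of -x dir 0.40427121324669274 [ 0.5386 -0.0805  0.1282] [0.7174 0.1814 0.2569]
((0.6288149952888489, 0.051420845091342926), (0.09431326389312744, 0.2483910173177719), 23.46807098388672)
```

Top view: the lid is open over the bin's far half, around (280,185). The latch at (303,252) faces the robot and the bin's x points at world yaw ≈0.405. The bottle is at (178,235), the jug at (213,305), the mug at (368,172) and the grinder at (395,238), all clear of the bin's middle line. The side view at (255,240) agrees, and the computed lid edge and latch tip match the networks' points. The tool x is already almost along the bin x.

Emit:
{"api": "carry_out", "payload": {
  "increments": [0,4.5,-2.5,-2,-0.014,0,4.5,-2.5,-2,-0.014,0,5,-2.5,-2,-0.014,0,5,-2.5,-1,-0.014,0,5,-2.5,0,-0.014]
}}

```text
clock: 1.52
eef_pos: [0.346, -0.2687, 0.3026]
tool_rot: [0.979, 0.202, 0.001, 0.001]
ft_force: [0.3, 0.1, 0.1]
grip_width: -0.0
grasp_force: 0.0
```

```bash
cat >> h.py <<'E'
def st(yaw=0.405,o=(0.5946,0.0387)):
    s=bot.get_obs(); p=np.array(s["eef_pos"]); d=p[:2]-o; c,n=np.cos(yaw),np.sin(yaw)
    r=R.from_quat(s["tool_rot"]).as_matrix(); 
    print("t",round(s["clock"],2),"bin-frame TCP mm",np.round([(c*d[0]+n*d[1])*1e3,(-n*d[0]+c*d[1])*1e3,p[2]*1e3],1),"toolx yaw",round(np.arctan2(r[1,0],r[0,0]),3),"zdir",np.round(r[:,2],3),"F",np.round(s["ft_force"],1),"w",round(s["grip_width"],4))
E
python3 -c "from h import *; st()"
```

```text
t 1.52 bin-frame TCP mm [-349.7 -184.6  302.6] toolx yaw 0.406 zdir [ 0.002 -0.002 -1.   ] F [0.3 0.1 0.1] w -0.0
```

Emit:
{"api": "carry_out", "payload": {
  "increments": [0,5.4,-2.7,0,0,0,5.4,-2.7,0,0,0,5.4,-2.7,0,0,0,5.4,-2.7,0,0,0,5.4,-2.7,0,0]
}}

```text
clock: 2.15
eef_pos: [0.5404, -0.0374, 0.3015]
tool_rot: [0.979, 0.202, 0.0, 0.0]
ft_force: [0.8, -0.3, 0.2]
grip_width: 0.0
grasp_force: 0.0
```

```bash
python3 -c "from h import *; st()"
```

```text
t 2.15 bin-frame TCP mm [-79.8 -48.6 301.5] toolx yaw 0.406 zdir [ 0.001 -0.    -1.   ] F [ 0.8 -0.3  0.2] w 0.0
```

Emit:
{"api": "carry_out", "payload": {
  "increments": [0,5,-2.5,0,0,0,4.7,-2.4,0,0,0,0,0,3,0,0,0,0,2,0,0,0,0,1,0]
}}

```text
clock: 2.78
eef_pos: [0.6084, 0.0444, 0.2396]
tool_rot: [0.979, 0.202, -0.001, -0.0]
ft_force: [0.1, -0.5, -0.1]
grip_width: -0.0003
grasp_force: 0.0
```

```bash
python3 -c "from h import *; st()"
```

```text
t 2.77 bin-frame TCP mm [ 1.500e+01 -2.000e-01  2.396e+02] toolx yaw 0.406 zdir [-0.003 -0.    -1.   ] F [ 0.1 -0.5 -0.1] w -0.0003
```

Emit:
{"api": "carry_out", "payload": {
  "increments": [0,-0.4,0,1,0,0,-1,0,1.1,0,0,-1.1,0,1.2,0,0,-1,0,1.2,0,0,-1,0,1.3,0]
}}

```text
clock: 3.4
eef_pos: [0.5685, 0.0262, 0.1846]
tool_rot: [0.98, 0.201, 0.002, 0.0]
ft_force: [2.1, 0.8, 0.7]
grip_width: 0.0001
grasp_force: 0.8
```

```bash
python3 -c "from h import *; st()"
```

```text
t 3.4 bin-frame TCP mm [-29.   -1.2 184.6] toolx yaw 0.405 zdir [ 0.004  0.001 -1.   ] F [2.1 0.8 0.7] w 0.0001
```

Emit:
{"api": "carry_out", "payload": {
  "increments": [0,-0.6,0,1.2,0,0,-0.5,0,1.3,0,0,-0.4,0,1.3,0,0,-0.3,0,1.3,0,0,-0.2,0,1,0]
}}

```text
clock: 4.03
eef_pos: [0.5494, 0.0186, 0.1214]
tool_rot: [0.979, 0.201, 0.0, -0.0]
ft_force: [1.5, 0.3, 1.6]
grip_width: -0.0002
grasp_force: 0.6
```

```bash
python3 -c "from h import *; st()"
```

```text
t 4.03 bin-frame TCP mm [-49.4  -0.7 121.4] toolx yaw 0.406 zdir [ 0.  0. -1.] F [1.5 0.3 1.6] w -0.0002
```

Press the last bit gently.

Emit:
{"api": "carry_out", "payload": {
  "increments": [0,0,0,0.2,0,0,0,0,0.2,0,0,0,0,0.2,0,0,0,0,0,0,0,0,0,0,0]
}}

```text
clock: 4.65
eef_pos: [0.549, 0.0186, 0.1199]
tool_rot: [0.979, 0.202, 0.001, 0.0]
ft_force: [-9.1, -0.4, 23.0]
grip_width: -0.0002
grasp_force: 11.0
```

```bash
python3 -c "from h import *; st()"
```

```text
t 4.65 bin-frame TCP mm [-49.8  -0.6 119.9] toolx yaw 0.406 zdir [ 0.002 -0.    -1.   ] F [-9.1 -0.4 23. ] w -0.0002
```

The force jumped to 23 N at z = 120 mm, so the lid is shut. Next I lift clear, go back over the lever, and look.

Emit:
{"api": "carry_out", "payload": {
  "increments": [0,0,0,-4,0,0,0,0,-4,0,0,0,0,-4.5,0,0,-6,0,0,0,0,-6,0,0,0]
}}

```text
clock: 5.28
eef_pos: [0.4386, -0.029, 0.2414]
tool_rot: [0.979, 0.202, 0.0, 0.0]
ft_force: [0.0, -0.7, 1.0]
grip_width: 0.0
grasp_force: 0.0
```

Emit:
{"api": "carry_out", "payload": {
  "increments": [0,-1.5,0,0,0,0,0,0,3,0,0,0,0,3,0,0,0,0,0.3,0,0,0,0,0,0]
}}

```text
clock: 5.9
eef_pos: [0.426, -0.0346, 0.1787]
tool_rot: [0.979, 0.202, 0.0, -0.0]
ft_force: [0.6, 0.3, 0.1]
grip_width: 0.0002
grasp_force: 0.0
```

Run:
```python
from h import *
st(); p=bot.camera("side"); cv2.imwrite("pics/s2.png",cv2.resize(p["pixels"][150:330,180:420],None,fx=3,fy=3))
for n in ["lid_edge","latch_tip"]: print(n,[(np.round(w(p,d["xyz"]),4),round(d["p"],2)) for d in bot.place_of(p,n)[:2]])
```

```text
t 5.9 bin-frame TCP mm [-183.9   -0.9  178.7] toolx yaw 0.406 zdir [ 0.  0. -1.] F [0.6 0.3 0.1] w 0.0002
lid_edge [(array([0.5151, 0.0015, 0.1216]), 0.56)]
latch_tip [(array([ 0.4748, -0.0139,  0.1962]), 0.73)]
```

View pics/s2.png

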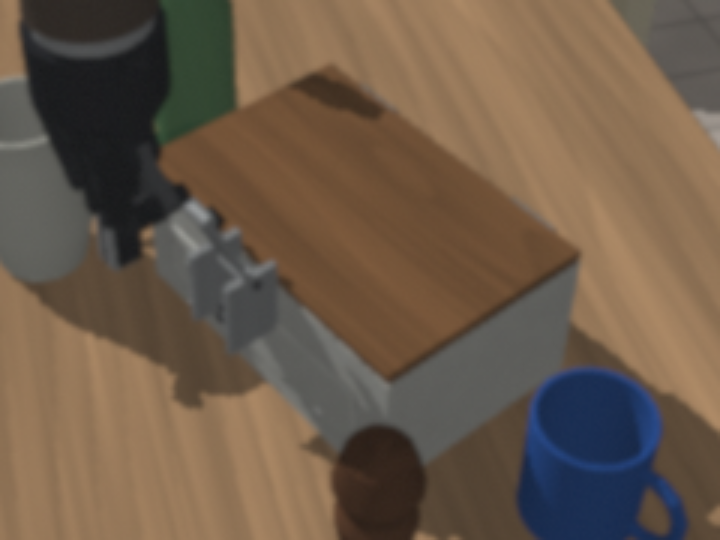

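The crop shows the lid lying flat and shut, with its edge at z = 0.12. The lever is still open around (200,240) and the closed fingertips are behind it at about (120,240). Push along +x.

Emit:
{"api": "carry_out", "payload": {
  "increments": [0,2.5,0,0.3,0,0,1.8,0,0,0,0,1.8,0,0,0,0,1.8,0,0,0,0,1,0,0,0]
}}

```text
clock: 6.68
eef_pos: [0.5083, 0.0008, 0.176]
tool_rot: [0.979, 0.202, 0.001, 0.0]
ft_force: [-0.2, 1.0, 0.1]
grip_width: 0.0004
grasp_force: 0.0
```

```bash
python3 -c "from h import *; st()"
```

```text
t 6.67 bin-frame TCP mm [-94.3  -0.9 176. ] toolx yaw 0.406 zdir [ 0.002  0.    -1.   ] F [-0.2  1.   0.1] w 0.0004
```

Emit:
{"api": "carry_out", "payload": {
  "increments": [0,1,0,0,0,0,1,0,0,0,0,0,0,0,0,0,0,0,-4,0,0,-3,0,-4,0]
}}

```text
clock: 7.3
eef_pos: [0.498, -0.0034, 0.2555]
tool_rot: [0.979, 0.202, -0.001, -0.0]
ft_force: [0.2, -0.5, -0.1]
grip_width: 0.0
grasp_force: 0.0
```

Emit:
{"api": "carry_out", "payload": {
  "increments": [0,-5,0,-2,0,0,-5,0,0,0,0,-5,0,0,0,0,-3,0,0,0,0,0,0,0,0]
}}

```text
clock: 7.92
eef_pos: [0.3307, -0.075, 0.2757]
tool_rot: [0.98, 0.2, 0.0, 0.0]
ft_force: [-0.5, -0.9, -0.1]
grip_width: -0.0
grasp_force: 0.0
```

Run:
```python
from h import *
st(); p=bot.camera("side"); cv2.imwrite("pics/s3.png",cv2.resize(p["pixels"][100:380,140:440],None,fx=2,fy=2))
for n in ["lid_edge","latch_tip","bottle","grinder","jug","mug"]: print(n,[(np.round(w(p,d["xyz"]),4),round(d["p"],2)) for d in bot.place_of(p,n)[:2]])
```

```text
t 7.92 bin-frame TCP mm [-287.4   -0.5  275.7] toolx yaw 0.403 zdir [ 0.001 -0.    -1.   ] F [-0.5 -0.9 -0.1] w -0.0
lid_edge [(array([0.5184, 0.0011, 0.1208]), 0.67)]
latch_tip [(array([0.5634, 0.0284, 0.1389]), 0.86)]
bottle [(array([0.5298, 0.2561, 0.0065]), 0.89)]
grinder [(array([ 5.321e-01, -2.023e-01, -2.000e-04]), 0.69)]
jug [(array([0.3929, 0.1714, 0.0017]), 0.82)]
mug [(array([ 0.6883, -0.1611, -0.0015]), 0.8)]
```

View pics/s3.png

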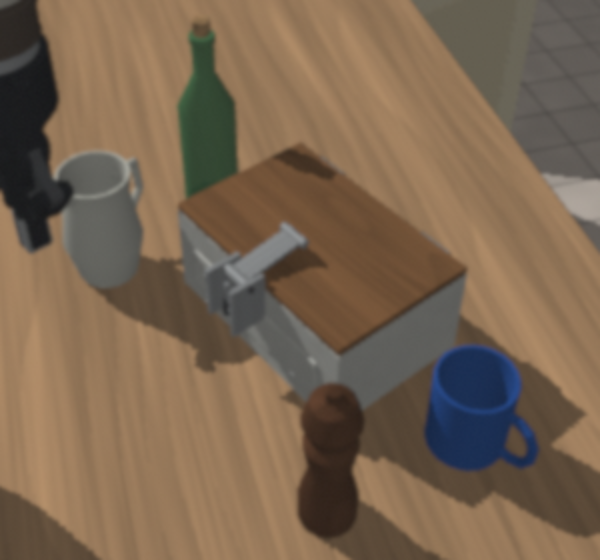

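The lever lies over the shut lid, with its tip at (293,237) and z = 0.139 against an expected 0.137. All four loose things stand where they were and the arm is clear.

```bash
python3 -c "from h import *; print(bot.job_done())"
```

```text
the job is handed in; nothing more can be done
None
```

The lid is shut and the latch has snapped down over it; the bottle, grinder, jug and mug are still standing where they were, and the job was handed in at about 8 s on the robot's clock.

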